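Lock the tongued filing board into the key machine

ROBOT

A 6-joint arm with a two-finger parallel gripper is mounted at the origin on the work surface. World frame = base frame: x ahead of the robot, y to its left, z up, the work surface at z = 0. Lengths are in m, angles in degrees, forces in N, time in s.
With the tool pointing down it reaches from about 0.375 to 0.9 m from the base axis. Payload 3.1 kg.
Tool frame: the origin (TCP) lies at the very end of the fingers, on their centre line; the grasp point (between the pads) lies bot.hold_point_z behind it (bot.hold_point_z is the distance from the TCP to the grasp point, in m); z points along the fingers, y is the line along which they close (so a half turn about z gives the same grasp; the last joint's range is limited). The gripper opens to 87 mm and grips with 3 to 60 N. Pads are 19 mm wide; open, the fingers measure 117 mm over their backs; the gripper's body (75 mm by 190 mm) begins 51 mm behind the grasp point.
Start: joints at [-77.149, 30.224, 82.088, -0, 67.689, -10.227], TCP at [0.245, -0.575, 0.223] pointing down, gripper open.
Joint ranges: [-176.69, 176.69], [-43.24, 126.21], [12.49, 139.97], [-82, 262], [0, 151.66], [-163.58, 163.58]. Speed limits (degrees/s): [159.86, 159.86, 180, 180, 180, 180].

INTERFACE

Orientations are given as a 3x3 rotation matrix whose columns are the frame's x, y, z axes.
In Python, from rig import bot gives the robot as it stands.
- The arm moves only by the tool apply_moves, never from a script. Its argument "plan" is one flat list of numbers, 4 for each row, row after row: the shift along the world's x, y, z normalised to -1 to 1, where 1 is 0.05 m, then the turn about the world's z normalised to -1 to 1, where 1 is 10 degrees. A call has 1 to 12 rows; each row shifts and turns the commanded pose from where the row before left it; what a row does not reach is not made up. A row lasts 1/8 s, in which the tool goes at most 62.5 mm and 10.7 degrees, less where a joint would pass 70% of its speed; a pose out of reach is approached as far as the arm can. A call with a number of a shift or a turn outside -1 to 1 is refused whole. A call with a gripper value outside its range is refused whole. "grip" is the closure, from -1 (fully open) to 1 (shut), so that 0 is half open, set as the call begins (left out, the last holds). The fingers move at their own pace and stop on an object; the grip force is fixed at half the most. Time passes only in rows, so rows that do not move let the fingers close. It gives the time, the measured TCP pose, the force, the opening and the grip force at its end, in the units of the state.
- bot.read_state(): the state, without advancing time (a new reading comes with each control period).
- bot.capture(name): name is "scene" or "top"; returns (picture, depth): 384x512x3 uint8, red, green, blue; 384x512 float32, m along the optical axis (not along the pixel's ray), 0 where there is no reading.
- bot.camera_info(name): a dict with "vertical_fov" (degrees; the focal length in pixels is half the picture's height over the tangent of half this angle, whatever the lens; pixels are square), "cx", "cy" (the principal point, pixels), "rvec" (rotation vector, rad) and "tvec" (3), from world to camera coordinates, as OpenCV has them. Camera axes: x right, y down, z forward; pixel columns grow to the right and rows downward; lengths in m; the calibration is good to about 2 mm. A picture is of the moment at which its call begins. camera_info takes no time and is no camera call.
- bot.hand_in(): hands the job in; it is judged then, once.
Trained networks look in the newest picture that a camera, given by its name, has taken for a name from the list of things; names that differ only in an ending like _2 or _b are one class to them, and where a whole thing is asked for, a point or a joint stands for the part that bears it (a point fixed in the world has none). Each returns a list of dicts, best first, with "p" (0 to 1); they miss things now and then, are a little off and sometimes report something else, mostly with a low value. They report only what shows in the picture. A call takes as long as a camera call. They do not tell look-alikes from the thing itself.
- bot.outline_of(camera, target): "mask" (384x512 bool, what is visible of it) and "xy" ([column, row] as shares, 0 to 1, of the picture: columns of its width, rows of its height, amid what is visible of it).
- bot.pinpoint(camera, target): "xy" ([column, row] as shares, 0 to 1, of the picture: columns of its width, rows of its height: a listed point, or the origin of a listed thing).
The state is a dict: "time_s": time; "joint_positions": joint angles; "qvel": joint speeds; "tau": joint torques, N m; "position": TCP position; "tcp_rot": TCP orientation; "force": force on the tool from outside, world axes, zero at the start; "moment": the same for the moment, N m; "opening": opening from 0.0 (shut) to 1.0 (fully open); "grasp_force": force on a finger pad.
Only numpy, scipy, OpenCV 4.12 (cv2) and the standard library are available. Lean on these libraries where they do the work, as an engineer would, in place of code of your own. Each camera call takes 0.05 s, during which the arm holds its last target. There are 200 camera calls.

TASK

Fit the loose wooden filing board into the steel seat on the key machine: tilt it, work its tongue under the lip of the groove and feel it home against the back, then lower it flat behind the curb without a bang. Push gently, no harder than about 20 N while it is tilted. Then shoot the copper bolt fully over the board's free edge and let go, leaving the other things on the shelf alone.

Things in the scene. Friction and masses are not known exactly. Their poses are not given: they have to be found in the camera images.
- grip (a point): Point to grasp: on the grip rib of the loose wooden filing board (120 long in x, 96 in y, 14 mm thick, about 0.25 kg). The rib, 14 (x) x 70 (y) x 36 mm, stands on the board's top. This point is in the rib 36 mm above the board's underside (22 above its top). Axes: x from tongue to free edge, y along the rib, z up out of the top. The board starts flat on the shelf.
- tongue (a point): Middle of the lower edge of the tongue's end of the same board (underside, -x end), 72 mm in -x and 36 mm below grip; same axes. The tongue is the lowest 6 mm of the board, full width, running on for the last 22 of the 120 mm.
- seat (a point): Centre of the floor of the steel seat on the key machine's grey base if the seat stood fully in, 26 mm above the shelf; x points from groove to curb (away from the robot), z up. The whole steel seat (floor, groove, cheeks, curb) is a slide jammed fast somewhere 4 to 22 mm in +x of this; how far is not measured and must be felt. Inside: 122 mm long, 106 mm wide between 11 mm high cheeks.
- lip (a point): Middle of the lower edge of the groove's lip, 44 mm in -x of the seat's centre, 13 mm above the floor, if the seat stood fully in (really 4 to 22 mm in +x of this). The lip is 5 mm thick and covers the last 17 mm of the floor, to the groove's back 61 mm from the seat's centre. The tongue goes in only with the board's free edge raised: 13 to 20 degrees of tilt fits. Axes as seat.
- curb (a point): Middle of the top inner edge of the curb, 61 mm in +x of the seat's centre, 11 mm above the floor, if the seat stood fully in (really 4 to 22 mm in +x of this); the curb is 8 mm thick. With the tongue home in the groove the board's free edge drops behind the curb with 2 mm to spare. Axes as seat. The machine's tall head begins about 170 mm to the -y side of the seat's centre.
- bolt (a joint): Copper bolt on the machine's base beyond the curb, m: 0 drawn back, 0.040 fully shot. It slides along the seat's -x over the board's free edge; about 3 N of friction, stays where it is left. Its bar is 13 mm wide and 6 mm thick, its underside 18 mm above the seat's floor; its tip is 93 mm in +x of seat when at 0.
- bolt_knob (a point): On the axis of the bolt's upright round knob (12 mm diameter, 36 mm high above the bar), 9 mm below its top and 45 mm above the seat's floor; 36 mm behind the bolt's tip, moves with the bolt. Axes as seat.
- funnel_jar: Bystander: glass jar 84 mm wide with a tin funnel in its mouth, 139 mm high; origin under its centre.
- suitcase_keys: Bystander: cluster of brass suitcase keys on a ring, lying flat on the machine's base beside the seat, about 80 mm; origin at the ring's centre.
- drawer_pull: Bystander: white porcelain drawer pull, 36 mm wide, 34 mm high; origin under its centre.
- screwdriver: Bystander: screwdriver 180 mm long, lying flat.
- padlock: Bystander: brass padlock 45 x 40 x 18 mm lying flat; origin under its centre.
- blank_tray: Bystander: open steel tray of key blanks, 100 x 140 x 35 mm; origin under its centre.
Mind the look-alikes: they are no part of the job. There is more than one size of the part that bears grip; the job needs the largest.

How it is judged:
By the outcome, as a careful person would: the job done as asked, in the order asked, and still so for the second after the job is handed in, with the robot touching nothing.
It also fails if it takes over 48 s, if anything falls off the work surface, if the arm or the gripper's body presses on something with over 40 N, if the wrist force passes 120 N, or if a joint passes its speed limit or range.

## Working session

There is one attempt and no reset: what is moved stays moved. The work goes in short steps, Python scripts to look and compute and a tool call to move; the robot and the scene stay as the last step left them, time stands still between calls to the robot, and variables do not carry over. Pictures are saved under pics/ and viewed, at most 10 in all, crops included, and the job is handed in when it is done.

Besides the shell and the picture viewer there is one more tool, called after "Request:" in YAML: its name, and indented under it one key for each argument. apply_moves: Moves the arm, as the interface text tells. Its arguments: {"type":"object","properties":{"plan":{"type":"array","items":{"type":"number"}},"grip":{"type":"number"}},"required":["plan"]}

```bash
mkdir -p pics; cat > h.py <<'E'
import numpy as np, cv2
from rig import bot
def cam(n):
    c=bot.camera_info(n); f=192/np.tan(np.radians(c['vertical_fov'])/2)
    R=cv2.Rodrigues(np.array(c['rvec'],float))[0]; t=np.array(c['tvec'],float).ravel()
    return f,c['cx'],c['cy'],R,t
def ray(n,px):
    f,cx,cy,R,t=cam(n); d=R.T@np.array([(px[0]-cx)/f,(px[1]-cy)/f,1.]); return -R.T@t,d
def at_z(n,px,z):
    o,d=ray(n,px); return o+d*(z-o[2])/d[2]
def at_depth(n,px,D):
    o,d=ray(n,px); return o+d*D
def proj(n,p):
    f,cx,cy,R,t=cam(n); q=R@np.array(p,float)+t; return np.array([cx+f*q[0]/q[2],cy+f*q[1]/q[2]])
def cloud(n,D):
    f,cx,cy,R,t=cam(n); v,u=np.mgrid[:384,:512]
    q=np.stack([(u-cx)/f*D,(v-cy)/f*D,D],-1); return (q-t)@R
def save(im,name,s=1.5,crop=None):
    if crop: im=im[crop[1]:crop[3],crop[0]:crop[2]]
    im=cv2.resize(im,None,fx=s,fy=s,interpolation=cv2.INTER_CUBIC); cv2.imwrite('pics/'+name,im[...,::-1])
E
python3 - <<'E'
from h import *
np.set_printoptions(precision=3,suppress=True)
for n in('scene','top'):
    im,D=bot.capture(n); save(im,n+'0.png'); print(n,cam(n)[0],-cam(n)[3].T@cam(n)[4])
    for k in('grip','tongue','seat','lip','curb','bolt_knob','funnel_jar','suitcase_keys','drawer_pull','screwdriver','padlock','blank_tray'):
        r=bot.pinpoint(n,k)
        for q in r[:4]:
            px=np.array(q['xy'])*[512,384]; i=np.clip(px.astype(int),0,[511,383]); print(' ',k,round(q['p'],2),px.round(1),at_depth(n,px,D[i[1],i[0]]))
print(bot.hold_point_z, bot.read_state()['position'])
E
```

```text
scene 354.7849591619332 [ 1.23  -0.164  0.638]
  grip 0.8 [232.4 210.1] [0.553 0.119 0.026]
  grip 0.74 [204.2 180.7] [0.366 0.107 0.007]
  grip 0.6 [289.6 195.6] [0.57  0.288 0.03 ]
  tongue 0.95 [221.3 185.6] [0.409 0.146 0.004]
  tongue 0.94 [239.  230.1] [ 0.607  0.114 -0.   ]
  tongue 0.91 [279.2 186.8] [ 0.486  0.305 -0.   ]
  seat 0.82 [167.2 213.2] [ 0.492 -0.041  0.027]
  seat 0.44 [293.7 259.1] [0.793 0.161 0.05 ]
  lip 0.82 [162.5 203.8] [ 0.469 -0.044  0.043]
  curb 0.85 [170.  232.2] [ 0.566 -0.054  0.027]
  curb 0.33 [288.9 192.9] [0.568 0.286 0.039]
  bolt_knob 0.73 [117.3 227. ] [ 0.479 -0.167  0.017]
  bolt_knob 0.53 [179.9 234.9] [ 0.633 -0.045  0.072]
  funnel_jar 0.68 [296.1 258.5] [0.797 0.165 0.053]
  funnel_jar 0.55 [168.4 213.1] [ 0.492 -0.037  0.026]
  suitcase_keys 0.68 [120.2 227.7] [ 0.484 -0.16   0.017]
  suitcase_keys 0.63 [174.3 229.4] [ 0.56  -0.042  0.026]
  drawer_pull 0.68 [247.1 172.5] [0.375 0.249 0.001]
  screwdriver 0.66 [352. 229.] [0.753 0.364 0.024]
  padlock 0.65 [291.4 157.3] [0.376 0.414 0.016]
  padlock 0.32 [348.  230.6] [0.753 0.35  0.0
[... 380 characters left out ...]
]
  seat 0.84 [332.6 213.6] [ 0.502 -0.047  0.025]
  seat 0.71 [219.6 264.6] [0.363 0.244 0.032]
  lip 0.71 [335.4 232. ] [ 0.454 -0.057  0.016]
  curb 0.9 [332.5 186.4] [ 0.574 -0.045  0.027]
  bolt_knob 0.59 [335.  164.7] [ 0.624 -0.039  0.077]
  funnel_jar 0.84 [245.  115.8] [0.724 0.19  0.139]
  suitcase_keys 0.67 [328.9 187.6] [ 0.57  -0.036  0.026]
  suitcase_keys 0.59 [369.6 218.6] [ 0.492 -0.145  0.026]
  drawer_pull 0.59 [218.6 263.7] [0.366 0.247 0.032]
  screwdriver 0.86 [172.6 126.7] [0.721 0.382 0.017]
  padlock 0.68 [245.5 115.4] [0.724 0.189 0.14 ]
  padlock 0.66 [156.4 267. ] [0.351 0.409 0.017]
  blank_tray 0.75 [111.6 201.6] [0.518 0.537 0.004]
0.0187 [ 0.245 -0.575  0.223]
```

View pics/top0.png

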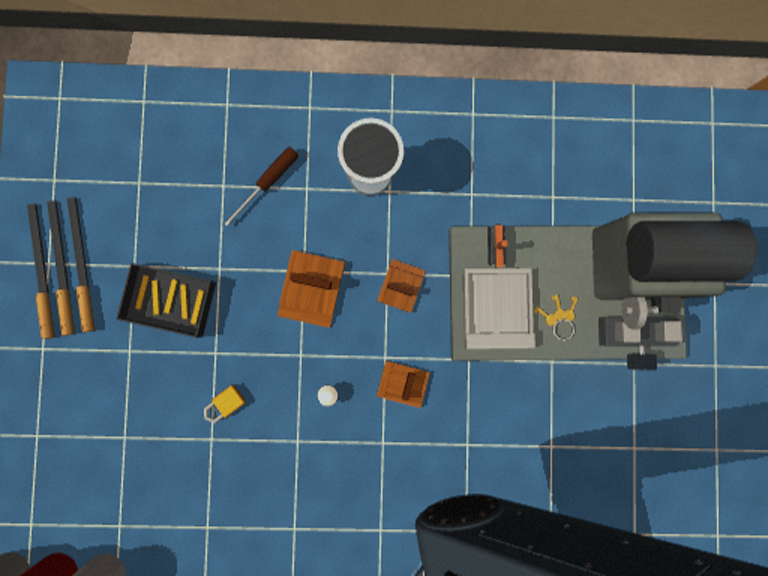

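View pics/scene0.png

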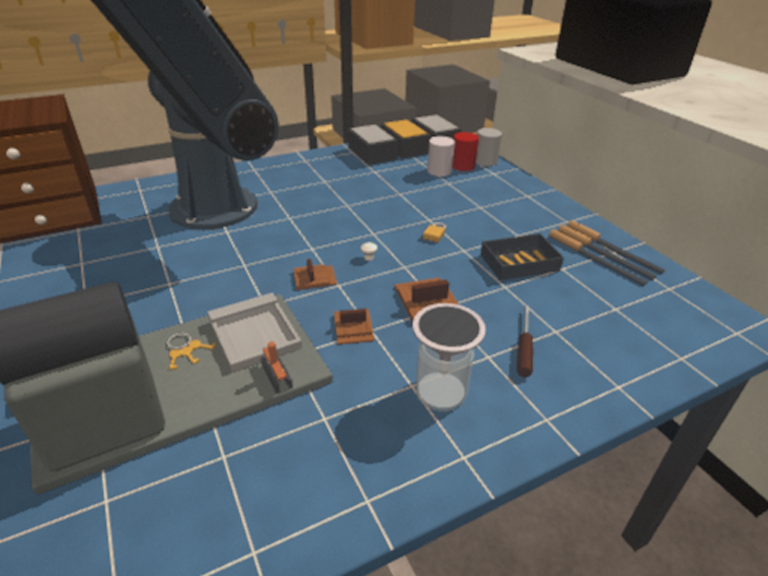

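```bash
python3 - <<'E'
from h import *
np.set_printoptions(precision=4,suppress=True)
im,D=bot.capture('top'); P=cloud('top',D); np.save('P.npy',P)
def rect(m,name):
    q=P[m][:,:2]; r=cv2.minAreaRect((q*1000).astype(np.float32)); print(name,m.sum(),np.round(r[0],1),np.round(r[1],1),round(r[2],1), 'z',np.median(P[m][:,2]))
X,Y,Z=P[...,0],P[...,1],P[...,2]; ok=D>0
b=ok&(abs(X-.55)<.1)&(abs(Y-.28)<.08)
rect(b&(Z>.007),'board'); rect(b&(Z>.042)&(Z<.056),'ribtop')
m=b&(Z>.001)&(Z<.0105); print('tongue pts',m.sum(),P[m].mean(0) if m.any() else'')
s=ok&(abs(X-.52)<.16)&(abs(Y+.045)<.075)
print('floor z',np.median(Z[s&(abs(X-.5)<.02)&(abs(Y+.045)<.03)]))
rect(s&(Z>.02)&(Z<.031)&(abs(X-.5)<.1),'floor+base')
rect(s&(Z>.060)&(X>.58),'knob'); rect(s&(Z>.041)&(Z<.058)&(X>.55),'bar'); rect(s&(Z>.036)&(X<.46)&(Z<.052),'lip top')
# profile along x at seat mid y
for y in(-.07,-.045,-.02):
    q=P[s&(abs(Y-y)<.006)]; 
    print(y,[(round(x,3),round(float(np.median(q[abs(q[:,0]-x)<.0025,2])),3)) for x in np.arange(.40,.62,.004) if (abs(q[:,0]-x)<.0025).any()])
x=.50;q=P[s&(abs(X-x)<.012)]
print([(round(y,3),round(float(np.median(q[abs(q[:,1]-y)<.002,2])),3)) for y in np.arange(-.12,.03,.004) if (abs(q[:,1]-y)<.002).any()])
st=bot.read_state(); print(st['tcp_rot'],st['force'],st['time_s'])
save(im,'boards.png',5,(175,155,300,275)); save(im,'seat.png',5,(295,145,415,250))
E
```

```text
board 1387 [550.5 286.3] [ 96.4 119.5] 79.1 z 0.013191707157166402
ribtop 152 [562.  283.3] [68.9 13.9] 79.3 z 0.048428166145117364
tongue pts 767 [0.5326 0.2875 0.004 ]
floor z 0.02473180058547871
floor+base 1848 [517.3 -44.8] [165.8 148.3] 0.2 z 0.024362385947240824
knob 29 [630.2 -39.3] [10.8 10.1] 87.2 z 0.08236333130493054
bar 141 [631.5 -40. ] [71.2 18.1] 4.5 z 0.0483641265790875
lip top 72 [458.5 -45.9] [  2.8 117.9] 1.5 z 0.042628159946390465
-0.07 [(np.float64(0.4), -0.001), (np.float64(0.404), -0.001), (np.float64(0.408), -0.003), (np.float64(0.412), -0.001), (np.float64(0.416), -0.003), (np.float64(0.42), -0.003), (np.float64(0.424), -0.001), (np.float64(0.428), -0.001), (np.float64(0.432), 0.001), (np.float64(0.436), 0.016), (np.float64(0.44), 0.018), (np.float64(0.444), 0.019), (np.float64(0.448), 0.019), (np.float64(0.452), 0.019), (np.float64(0.456), 0.042), (np.float64(0.46), 0.043), (np.float64(0.464), 0.042), (np.float64(0.468), 0.042), (np.float64(0.472), 0.043), (np.float64(0.476), 0.043), (np.float64(0.48), 0.042), (np.float64(0.484), 0.024), (np.float64(0.488), 
[... 4468 characters left out ...]
 (np.float64(-0.052), 0.025), (np.float64(-0.048), 0.024), (np.float64(-0.044), 0.025), (np.float64(-0.04), 0.023), (np.float64(-0.036), 0.025), (np.float64(-0.032), 0.025), (np.float64(-0.028), 0.025), (np.float64(-0.024), 0.025), (np.float64(-0.02), 0.025), (np.float64(-0.016), 0.024), (np.float64(-0.012), 0.025), (np.float64(-0.008), 0.024), (np.float64(-0.004), 0.025), (np.float64(0.0), 0.025), (np.float64(0.004), 0.025), (np.float64(0.008), 0.035), (np.float64(0.012), 0.037), (np.float64(0.016), 0.022), (np.float64(0.02), 0.019), (np.float64(0.024), 0.019), (np.float64(0.028), 0.018)]
[[ 0.92   0.392 -0.   ]
 [ 0.392 -0.92   0.   ]
 [-0.    -0.    -1.   ]] [-1.06    0.32    0.3854] 1.35
```

View pics/boards.png

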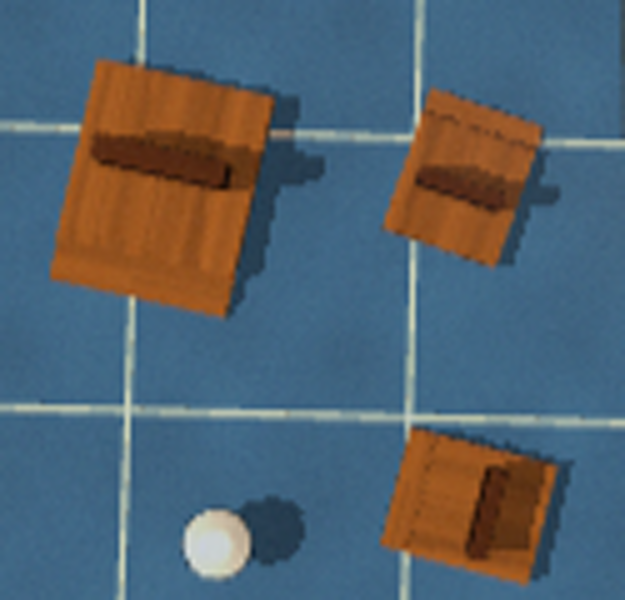

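View pics/seat.png

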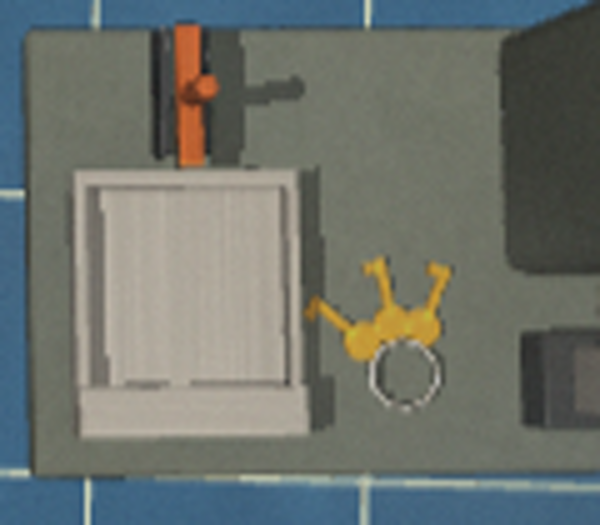

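```bash
python3 - <<'E'
from h import *
np.set_printoptions(precision=4,suppress=True)
P=np.load('P.npy');X,Y,Z=P[...,0],P[...,1],P[...,2]
m=(X>.36)&(X<.7)&(Y<-.15)&(Y>-.5)&(Z>.04)
for y in np.arange(-.5,-.14,.05):
    q=P[m&(abs(Y-y)<.025)]
    if len(q): print(round(y,2),'x',q[:,0].min(),q[:,0].max(),'zmax',q[:,2].max())
q=P[(X>.40)&(X<.5)&(abs(Y+.2)<.06)&(Z>.04)]; print('vise',q[:,2].max() if len(q) else 0)
# seat yaw: lip front edge & curb inner edge per y
L=[];C=[]
for y in np.arange(-.09,.0,.006):
    a=P[(abs(Y-y)<.003)&(X>.44)&(X<.61)]
    L.append((y,(a[a[:,2]>.038][:,0][a[a[:,2]>.038][:,0]<.5].max()+a[(a[:,2]<.03)&(a[:,0]>.47)][:,0].min())/2))
    c=a[(a[:,2]>.031)&(a[:,0]>.56)&(a[:,2]<.04)]; C.append((y,(c[:,0].min()+a[(a[:,2]<.028)&(a[:,0]<.589)][:,0].max())/2))
for n,e in(('lip',L),('curb',C)):
    e=np.array(e); k=np.polyfit(e[:,0]+.045,e[:,1],1); print(n,'x at y=-.045',k[1],'yaw',-np.degrees(np.arctan(k[0])))
for lo,hi,n in((-.11,-.07,'-y'),(-.01,.03,'+y')):
    e=[]
    for x in np.arange(.495,.58,.006):
        a=P[(abs(X-x)<.003)&(Y>lo)&(Y<hi)]; c=a[a[:,2]>.031][:,1]; f=a[(a[:,2]<.028)&(a[:,2]>.0225)][:,1]
        if len(c) and len(f): e.append((x,(c.max()+f.min())/2 if n=='-y' else (c.min()+f.max())/2))
    e=np.array(e); k=np.polyfit(e[:,0]-.526,e[:,1],1); print('cheek',n,k[1],np.degrees(np.arctan(k[0])))
for lo,hi in((.045,.052),(.06,.09)):
    q=P[(X>.595)&(X<.69)&(abs(Y+.04)<.02)&(Z>lo)&(Z<hi)]; print(lo,q.min(0),q.max(0),q.mean(0))
E
```

```text
-0.35 x 0.47014004055786124 0.6781050478181957 zmax 0.23585740432089736
-0.3 x 0.42671995296191906 0.6774090602098549 zmax 0.2361591489405486
-0.25 x 0.4270618976834319 0.6757091741880593 zmax 0.23675653374553154
-0.2 x 0.46978124783451297 0.6741301411643763 zmax 0.2344076522235623
vise 0.13870838302036528
lip x at y=-.045 0.4815145634165015 yaw 1.5387434093594237
curb x at y=-.045 0.586409154028069 yaw 1.6777248545936807
cheek -y -0.09726526007119914 3.106239659559689
cheek +y 0.012575866747999253 4.411559610690104
0.045 [ 0.5962 -0.0467  0.045 ] [ 0.6668 -0.0321  0.0518] [ 0.6311 -0.0386  0.0485]
0.06 [ 0.6251 -0.0448  0.0602] [ 0.6351 -0.0338  0.086 ] [ 0.6298 -0.0378  0.0787]
```

Request:
apply_moves:
  plan: [0.4,1,0.3,-0.5,0.4,1,0.3,-0.5,0.1,1,0.3,-0.5,0,1,0.3,-0.5,0,1,0.3,-0.5,0,1,0.3,-0.5]
  grip: -1

```text
time_s: 2.1
position: [0.2899, -0.2733, 0.3131]
tcp_rot: [[0.992, -0.124, 0.001], [-0.124, -0.992, -0.0], [0.001, 0.0, -1.0]]
force: [-0.1, -0.3, 0.3]
opening: 1.001
grasp_force: 0.0
```

Request:
apply_moves:
  plan: [0.3,1,0,0,0.4,1,0,0,0.6,1,0,-0.1,0.6,1,0,-0.1,0.6,1,0,-0.1,0.6,1,0,0,0.6,1,-0.4,0,0.6,1,-0.6,-0.06,0.5,1,-0.7,0,0.4,1,-0.7,0,0.24,1,-0.7,0,0,0.1,-0.7,0]

```text
time_s: 3.6
position: [0.5598, 0.2774, 0.1255]
tcp_rot: [[0.984, -0.179, 0.002], [-0.179, -0.984, 0.001], [0.002, -0.002, -1.0]]
force: [-0.1, -0.8, -0.5]
opening: 0.994
grasp_force: 0.0
```

Request:
apply_moves:
  plan: [0,0,0,0]

```text
time_s: 3.72
position: [0.5562, 0.2739, 0.1237]
tcp_rot: [[0.983, -0.181, -0.007], [-0.181, -0.983, -0.002], [-0.007, 0.003, -1.0]]
force: [-0.5, -1.4, 0.2]
opening: 0.999
grasp_force: 0.0
```

```bash
python3 - <<'E'
from h import *
im,D=bot.capture('top'); s=bot.read_state(); print(s['position'],s['tcp_rot'])
save(im,'pre.png',4,(150,130,300,270))
E
```

```text
[0.55782452 0.27361524 0.12577383] [[ 0.98328673 -0.18204029 -0.00292078]
 [-0.18204388 -0.98328989 -0.00101212]
 [-0.00268773  0.00152691 -0.99999522]]
```

View pics/pre.png

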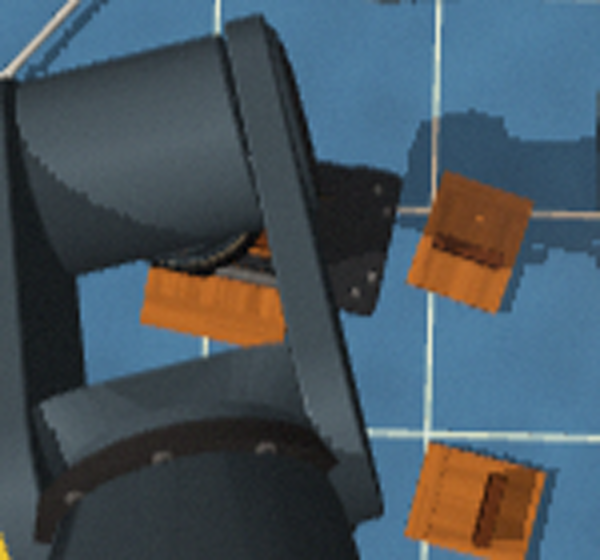

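Request:
apply_moves:
  plan: [0.08,0.19,-0.6,-0.02,0,0,-0.6,0,0,0,-0.4,0,0,0,0,0,0,0,0,0]

```text
time_s: 4.4
position: [0.5639, 0.2832, 0.0481]
tcp_rot: [[0.982, -0.187, 0.002], [-0.187, -0.982, 0.001], [0.002, -0.001, -1.0]]
force: [0.5, -0.3, 0.6]
opening: 1.003
grasp_force: 0.0
```

Request:
apply_moves:
  plan: [-0.03,0,-0.3,0,0,0,-0.3,0,0,0,0,0,0,0,0,0]

```text
time_s: 4.9
position: [0.5609, 0.2832, 0.0163]
tcp_rot: [[0.983, -0.186, -0.001], [-0.186, -0.983, -0.0], [-0.001, 0.0, -1.0]]
force: [-0.3, -0.1, 0.5]
opening: 1.0
grasp_force: 0.0
```

Request:
apply_moves:
  plan: [0,0,0,0,0,0,0,0,0,0,0,0,0,0,0,0,0,0,0,0,0,0,0,0]
  grip: 1

```text
time_s: 5.65
position: [0.5613, 0.2832, 0.0169]
tcp_rot: [[0.983, -0.186, 0.0], [-0.186, -0.983, -0.0], [0.0, -0.0, -1.0]]
force: [-0.3, -1.3, 1.9]
opening: 0.805
grasp_force: 30.0
```

Request:
apply_moves:
  plan: [0,0,0.3,0,0,0,0.7,0,0,0,0.9,0,0,0,0.9,0,0,0,0,0,0,0,0,0]

```text
time_s: 6.4
position: [0.5602, 0.283, 0.1563]
tcp_rot: [[0.983, -0.186, -0.002], [-0.186, -0.983, -0.0], [-0.001, 0.001, -1.0]]
force: [0.4, -0.3, -2.4]
opening: 0.806
grasp_force: 30.0
```

```bash
cat >> h.py <<'E'
def tilt(nm=None,crop=None,s=4):
    im,D=bot.capture('scene'); st=bot.read_state(); P=cloud('scene',D); tp=np.array(st['position'])
    R=np.array(st['tcp_rot']); y=-R[:,1]; x=np.cross(y,[0,0,1]); g=tp+[0,0,.0187]
    q=P-g; bx=q@x; by=q@y; bz=q[...,2]
    m=(D>0)&(np.linalg.norm(q,axis=-1)<.11)&(abs(by)<.05)&(im[...,0]>1.5*im[...,2].astype(int))
    if nm: save(im,nm,s,crop)
    return bx[m],by[m],bz[m],m,st
E
python3 - <<'E'
from h import *
bx,by,bz,m,st=tilt('lift.png',(140,80,340,230),4)
print(st['position'],st['force'],m.sum())
for lo in np.arange(-.09,.07,.01):
    k=(bx>lo)&(bx<=lo+.01)
    if k.any(): print(round(lo,3),k.sum(),np.percentile(bz[k],[0,25,50,75,100]).round(3))
E
```

```text
[0.55971557 0.28280324 0.15534535] [ 0.28121088  0.4826053  -3.80745416] 926
-0.07 8 [-0.029 -0.028 -0.028 -0.027 -0.027]
-0.06 4 [-0.029 -0.028 -0.025 -0.023 -0.022]
-0.05 17 [-0.027 -0.023 -0.021 -0.02  -0.019]
-0.04 12 [-0.028 -0.021 -0.02  -0.02  -0.018]
-0.03 11 [-0.028 -0.022 -0.021 -0.02  -0.019]
-0.02 8 [-0.026 -0.022 -0.021 -0.02  -0.018]
-0.01 20 [-0.027 -0.021 -0.017 -0.002  0.014]
-0.0 320 [-0.027 -0.013 -0.002  0.009  0.017]
0.01 80 [-0.024 -0.021 -0.02  -0.02  -0.019]
0.02 142 [-0.028 -0.02  -0.019  0.08   0.085]
0.03 92 [-0.025 -0.021 -0.02  -0.019  0.075]
0.04 211 [-0.035 -0.029 -0.025 -0.021 -0.018]
0.05 1 [-0.028 -0.028 -0.028 -0.028 -0.028]
```

View pics/lift.png

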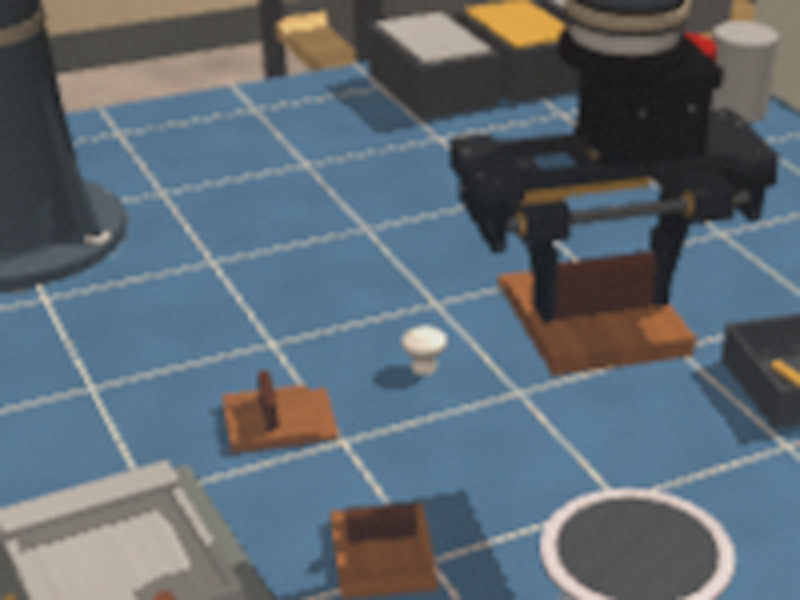

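Request:
apply_moves:
  plan: [-0.2,-0.5,0,0.1,-0.38,-0.8,0,0.15,-0.38,-0.8,0,0.15,-0.38,-0.8,0,0.15,-0.38,-0.8,0,0.15,-0.38,-0.8,0,0.15,-0.38,-0.8,0,0.15,-0.32,-0.8,0,0.14,-0.2,-0.4,0,0.1,0,-0.06,-0.5,0,0,0,-0.6,0,0,0,0,0]

```text
time_s: 7.95
position: [0.4087, -0.044, 0.0995]
tcp_rot: [[1.0, 0.029, -0.008], [0.029, -1.0, 0.003], [-0.007, -0.003, -1.0]]
force: [0.6, 0.1, -2.6]
opening: 0.803
grasp_force: 30.0
```

Request:
apply_moves:
  plan: [0,0,0,0,0,0,0,0]

```text
time_s: 8.2
position: [0.4118, -0.0448, 0.1024]
tcp_rot: [[1.0, 0.03, 0.002], [0.03, -1.0, -0.001], [0.001, 0.001, -1.0]]
force: [0.5, -0.4, -2.3]
opening: 0.796
grasp_force: 30.0
```

Request:
apply_moves:
  plan: [-0.07,0,-0.35,0,0,0,-0.35,0,0,0,0,0]

```text
time_s: 8.57
position: [0.4077, -0.0446, 0.0667]
tcp_rot: [[1.0, 0.03, -0.001], [0.03, -1.0, 0.0], [-0.001, -0.0, -1.0]]
force: [-0.3, -0.2, -2.6]
opening: 0.801
grasp_force: 30.0
```

Request:
apply_moves:
  plan: [0,0,-0.1,0,0,0,-0.04,0,0,0,-0.04,0,0,0,0,0]

```text
time_s: 9.07
position: [0.4071, -0.0449, 0.0583]
tcp_rot: [[1.0, 0.03, -0.001], [0.03, -1.0, -0.0], [-0.001, 0.0, -1.0]]
force: [-3.9, -2.9, 4.8]
opening: 0.801
grasp_force: 30.0
```

Request:
apply_moves:
  plan: [0,0,-0.04,0,0,0,-0.04,0,0,0,-0.04,0,0,0,0,0]

```text
time_s: 9.57
position: [0.4053, -0.0444, 0.052]
tcp_rot: [[1.0, 0.03, -0.004], [0.03, -1.0, 0.001], [-0.004, -0.001, -1.0]]
force: [-5.8, -3.7, 4.2]
opening: 0.805
grasp_force: 30.0
```

```bash
cat >> h.py <<'E'
def report():
    bx,by,bz,m,st=tilt()
    k=(abs(bx)<.08)&(bz<.02)&(bz>-.09)
    # board top visible: points excluding the rib; fit rigid model: line in the x-z plane by robust search
    best=None
    for th in np.radians(np.arange(-5,35,.5)):
        u=bx*np.cos(th)+bz*np.sin(th); w=-bx*np.sin(th)+bz*np.cos(th)
        for dw in np.arange(-.004,.0041,.001):
            e=np.minimum(np.abs(w+.022-dw),.004); e=e[k&((u>.010)&(u<.048)|(u<-.01)&(u>-.05))]
            c=(len(e)*.004-e.sum())
            if best is None or c>best[0]: best=(c,np.degrees(th),dw)
    print('tilt',best,st['position'],st['force'])
E
python3 -c "
from h import *
report()"
```

```text
tilt (np.float64(0.8613890145696483), np.float64(9.5), np.float64(0.002)) [ 0.40533711 -0.04431501  0.05204484] [-5.44123096 -3.33007286  5.31977959]
```

Request:
apply_moves:
  plan: [0,0,-0.04,0,0,0,-0.04,0,0,0,-0.02,0,0,0,0,0]

```text
time_s: 10.12
position: [0.4047, -0.0443, 0.0474]
tcp_rot: [[1.0, 0.03, -0.005], [0.03, -1.0, 0.001], [-0.005, -0.001, -1.0]]
force: [-8.4, -4.4, 11.5]
opening: 0.803
grasp_force: 40.4
```

```bash
python3 -c "
from h import *
report()"
```

```text
tilt (np.float64(0.7203176179395914), np.float64(13.0), np.float64(0.003)) [ 0.40473024 -0.0442847   0.04738533] [-7.74918398 -4.44790432 10.57620926]
```

Request:
apply_moves:
  plan: [0,0,0.3,0,0,0,0.8,0,0,0,0.9,0,0,0,0,0,0,0,0,0]

```text
time_s: 10.8
position: [0.4073, -0.0445, 0.1464]
tcp_rot: [[1.0, 0.029, -0.0], [0.029, -1.0, 0.0], [-0.0, -0.0, -1.0]]
force: [-0.6, -0.2, -2.7]
opening: 0.799
grasp_force: 37.7
```

```bash
python3 - <<'E'
from h import *
report()
bx,by,bz,m,st=tilt()
k=(bx>.012)&(bx<.06)&(bz<.02)&(bz>-.045); 
for a,b in((-.05,-.04),(-.03,.03),(.04,.05)):
    j=k&(by>a)&(by<b); 
    for lo in np.arange(.012,.06,.006):
        i=j&(bx>lo)&(bx<lo+.006)
        if i.sum()>2: print(a,round(lo+.003,3),i.sum(),np.percentile(bz[i],[0,50,90]).round(4))
k=(bx<-.01)&(bx>-.09)&(bz<.0)&(bz>-.07)
for lo in np.arange(-.08,-.01,.008):
    i=k&(bx>lo)&(bx<lo+.008)
    if i.sum()>2: print(round(lo+.004,3),i.sum(),np.percentile(bz[i],[0,50,90]).round(4))
im,D=bot.capture('top'); P=cloud('top',D);q=P-(np.array(st['position'])+[0,0,.0187])
j=(D>0)&(abs(q[...,1])<.05)&(q[...,2]<0)&(q[...,2]>-.08)&(abs(q[...,0])<.09)&(im[...,0]>1.5*im[...,2].astype(int))
for lo in np.arange(-.08,.08,.01):
    i=j&(q[...,0]>lo)&(q[...,0]<lo+.01)
    if i.sum()>3: print('top',round(lo+.005,3),i.sum(),np.median(q[i][:,2]).round(4))
E
```

```text
tilt (np.float64(0.7496681459026543), np.float64(13.5), np.float64(0.003)) [ 0.40680335 -0.04434458  0.14580687] [-0.32711419  0.09338367 -2.0519974 ]
-0.05 0.015 6 [-0.0233 -0.0164 -0.016 ]
-0.05 0.027 3 [-0.0137 -0.0129 -0.0122]
-0.05 0.033 5 [-0.0158 -0.0118 -0.0111]
-0.05 0.039 3 [-0.0157 -0.011  -0.0092]
-0.05 0.045 13 [-0.0227 -0.0106 -0.0085]
-0.05 0.051 10 [-0.0198 -0.0149 -0.0114]
-0.03 0.015 21 [-0.0174 -0.0161 -0.0152]
-0.03 0.021 15 [-0.0163 -0.0152 -0.014 ]
-0.03 0.027 18 [-0.0141 -0.0131 -0.0121]
-0.03 0.033 18 [-0.0126 -0.0116 -0.011 ]
-0.03 0.039 19 [-0.0112 -0.0098 -0.0093]
-0.03 0.045 72 [-0.0228 -0.0118 -0.0087]
-0.03 0.051 70 [-0.0221 -0.0164 -0.0106]
0.04 0.045 6 [-0.0125 -0.0094 -0.0083]
0.04 0.051 8 [-0.0193 -0.0167 -0.0121]
-0.044 4 [-0.0396 -0.0317 -0.0302]
-0.036 3 [-0.0384 -0.0301 -0.0288]
-0.028 3 [-0.0319 -0.027  -0.0269]
-0.02 3 [-0.0311 -0.0257 -0.0238]
-0.012 4 [-0.0249 -0.0239 -0.023 ]
top -0.065 42 -0.0466
top -0.055 28 -0.0466
top 0.025 5 -0.0174
top 0.035 158 -0.0138
top 0.045 194 -0.0116
top 0.055 30 -0.0148
```

Request:
apply_moves:
  plan: [0.4,0,0,0,0.8,0,0,0,0.9,0.01,0,0,0.6,0,0,0,0.18,0,-0.3,0,0,0,-0.5,0,0,0,-0.4,0,0,0,-0.2,0,0,0,0,0,0,0,0,0]

```text
time_s: 12.2
position: [0.5518, -0.0444, 0.077]
tcp_rot: [[1.0, 0.029, 0.0], [0.029, -1.0, -0.0], [0.0, 0.0, -1.0]]
force: [-0.6, 0.1, -2.5]
opening: 0.802
grasp_force: 37.7
```

```bash
python3 - <<'E'
from h import *
im,D=bot.capture('scene'); save(im,'entry.png',5,(110,140,240,250))
print(bot.read_state()['position'],bot.read_state()['force'])
E
```

```text
[ 0.55212802 -0.04441412  0.07731801] [ 0.04769142  0.26765788 -2.98596819]
```

View pics/entry.png

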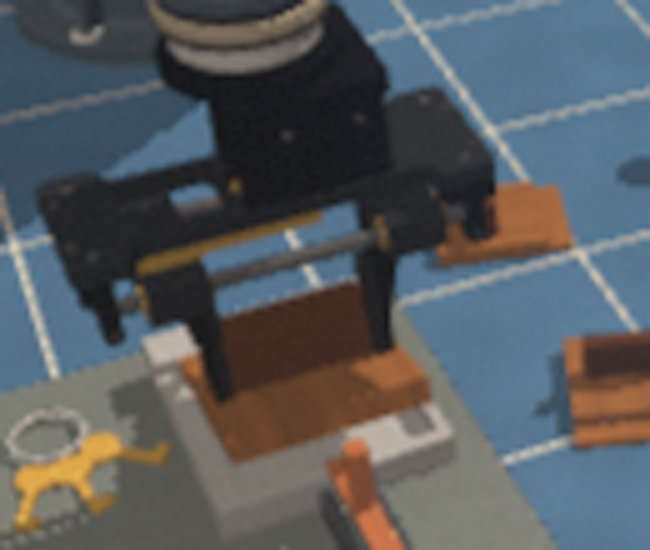

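Request:
apply_moves:
  plan: [0,0.01,-0.14,0,0,0,-0.14,0,0,0,-0.04,0,0,0,0,0]

```text
time_s: 12.75
position: [0.5516, -0.0437, 0.0604]
tcp_rot: [[1.0, 0.029, -0.001], [0.029, -1.0, 0.0], [-0.001, -0.0, -1.0]]
force: [-0.0, 0.1, -2.1]
opening: 0.8
grasp_force: 37.7
```

Request:
apply_moves:
  plan: [0,0,-0.02,0,0,0,-0.02,0,0,0,0,0]

```text
time_s: 13.12
position: [0.5523, -0.0438, 0.0592]
tcp_rot: [[1.0, 0.029, 0.001], [0.029, -1.0, -0.0], [0.001, 0.0, -1.0]]
force: [0.5, 0.9, 1.2]
opening: 0.798
grasp_force: 36.1
```

Request:
apply_moves:
  plan: [0,0,0.024,0,-0.08,0,0,0,-0.08,0,0,0,-0.08,0,0,0,0,0,0,0]

```text
time_s: 13.75
position: [0.539, -0.0436, 0.0598]
tcp_rot: [[1.0, 0.029, -0.001], [0.029, -1.0, 0.0], [-0.001, -0.0, -1.0]]
force: [0.2, -0.3, -1.8]
opening: 0.8
grasp_force: 36.7
```

Request:
apply_moves:
  plan: [-0.06,0,0,0,-0.06,0,0,0,-0.04,0,0,0,0,0,0,0]

```text
time_s: 14.25
position: [0.5315, -0.0437, 0.0599]
tcp_rot: [[1.0, 0.029, -0.0], [0.029, -1.0, 0.0], [-0.0, -0.0, -1.0]]
force: [0.0, 0.2, -2.2]
opening: 0.801
grasp_force: 36.7
```

Request:
apply_moves:
  plan: [-0.04,0,0,0,-0.03,0,0,0,0,0,0,0]

```text
time_s: 14.62
position: [0.5287, -0.0438, 0.0601]
tcp_rot: [[1.0, 0.029, 0.001], [0.029, -1.0, -0.0], [0.001, 0.0, -1.0]]
force: [0.8, 0.2, -2.0]
opening: 0.8
grasp_force: 36.8
```

Request:
apply_moves:
  plan: [-0.03,0,0,0,-0.02,0,0,0,0,0,0,0]

```text
time_s: 15.0
position: [0.5283, -0.0439, 0.0606]
tcp_rot: [[1.0, 0.029, 0.006], [0.029, -1.0, -0.001], [0.006, 0.001, -1.0]]
force: [4.7, 2.5, -2.5]
opening: 0.804
grasp_force: 37.2
```

Request:
apply_moves:
  plan: [0,0,-0.03,0,-0.02,0,0,0,0,0,0,0]

```text
time_s: 15.38
position: [0.5285, -0.0441, 0.0598]
tcp_rot: [[1.0, 0.029, 0.008], [0.029, -1.0, -0.001], [0.008, 0.001, -1.0]]
force: [5.4, 3.4, 1.4]
opening: 0.802
grasp_force: 36.4
```

Request:
apply_moves:
  plan: [0.04,0,-0.027,0,0.025,0,-0.027,0,0.024,0,-0.034,0,0.024,0,-0.034,0,0,0,0,0]

```text
time_s: 16.0
position: [0.5322, -0.044, 0.053]
tcp_rot: [[1.0, 0.029, 0.004], [0.029, -1.0, -0.001], [0.004, 0.001, -1.0]]
force: [5.2, 2.2, 4.8]
opening: 0.806
grasp_force: 30.0
```

```bash
python3 -c "
from h import *
report()"
```

```text
tilt (np.float64(1.2068155488387307), np.float64(8.5), np.float64(0.002)) [ 0.53204147 -0.04406984  0.05305373] [4.48677018 1.75836258 3.94433031]
```

Request:
apply_moves:
  plan: [0.024,0,-0.035,0,0.024,0,-0.035,0,0.022,0,-0.035,0,0,0,0,0]

```text
time_s: 16.55
position: [0.5343, -0.044, 0.047]
tcp_rot: [[1.0, 0.03, 0.0], [0.03, -1.0, -0.001], [0.0, 0.001, -1.0]]
force: [4.5, 0.9, 3.4]
opening: 0.804
grasp_force: 30.0
```

Request:
apply_moves:
  plan: [0.022,0,-0.036,0,0.02,0,-0.03,0,0,0,0,0]

```text
time_s: 16.92
position: [0.5356, -0.0439, 0.0435]
tcp_rot: [[1.0, 0.03, -0.001], [0.03, -1.0, -0.0], [-0.001, 0.0, -1.0]]
force: [3.5, -0.3, 3.2]
opening: 0.804
grasp_force: 30.0
```

```bash
python3 -c "
from h import *
report()"
```

```text
tilt (np.float64(1.385412635787807), np.float64(0.0), np.float64(0.002)) [ 0.53556256 -0.04386265  0.04348637] [ 2.50401758 -0.90878053  2.01803526]
```

Request:
apply_moves:
  plan: [0.01,0,-0.03,0,0,0,0,0]

```text
time_s: 17.23
position: [0.5361, -0.0438, 0.0421]
tcp_rot: [[1.0, 0.029, -0.001], [0.029, -1.0, 0.0], [-0.001, -0.0, -1.0]]
force: [2.2, -0.8, 2.7]
opening: 0.804
grasp_force: 30.0
```

```bash
python3 - <<'E'
from h import *
im,D=bot.capture('scene'); save(im,'flat.png',5,(110,150,240,260)); report()
P=cloud('scene',D);
for x in np.arange(.545,.605,.004):
    i=(D>0)&(abs(P[...,0]-x)<.002)&(abs(P[...,1]+.05)<.03)&(P[...,2]<.06)&(P[...,2]>.01)
    if i.sum(): print(round(x,3),i.sum(),np.median(P[i][:,2]).round(4),im[i].mean(0).round(0))
E
```

```text
tilt (np.float64(1.3579214420745829), np.float64(-0.5), np.float64(0.002)) [ 0.53607479 -0.04377191  0.04211649] [ 1.97683604 -1.7942648   2.60280378]
0.545 30 0.0406 [91. 60. 40.]
0.549 24 0.0403 [108.  70.  45.]
0.553 27 0.0405 [115.  74.  46.]
0.557 23 0.0407 [116.  74.  47.]
0.561 32 0.0407 [114.  73.  46.]
0.565 29 0.0404 [113.  73.  46.]
0.569 26 0.0407 [115.  75.  47.]
0.573 23 0.0407 [111.  72.  46.]
0.577 23 0.0405 [117.  75.  48.]
0.581 36 0.039 [108.  72.  47.]
0.585 23 0.038 [115.  91.  74.]
0.589 52 0.0322 [127. 118. 110.]
0.593 64 0.0279 [118. 110. 102.]
0.597 23 0.0214 [117. 105.  93.]
0.601 23 0.0213 [109.  97.  86.]
```

View pics/flat.png

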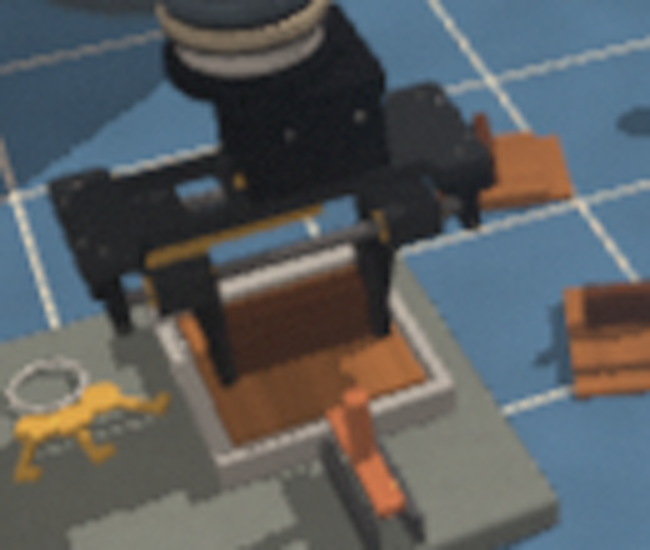

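Request:
apply_moves:
  plan: [0,0,0,0,0,0,0,0,0,0,0,0]
  grip: -1

```text
time_s: 17.7
position: [0.5355, -0.0433, 0.0419]
tcp_rot: [[1.0, 0.029, -0.002], [0.029, -1.0, 0.001], [-0.002, -0.001, -1.0]]
force: [-0.5, -0.6, -0.4]
opening: 0.977
grasp_force: 0.0
```

Request:
apply_moves:
  plan: [0,0,0.3,0,0,0,0.6,0,0,0,0.6,0,0.4,0.02,0,0,0.8,0.04,0,0,0.6,0.03,0,0,0,0,0,0,0,0,0,0]

```text
time_s: 18.7
position: [0.625, -0.0389, 0.1174]
tcp_rot: [[1.0, 0.03, -0.002], [0.03, -1.0, 0.0], [-0.002, -0.0, -1.0]]
force: [-1.2, -0.0, 0.0]
opening: 1.0
grasp_force: 0.0
```

Request:
apply_moves:
  plan: [0,0,0,0,0,0,0,0]
  grip: 0

```text
time_s: 18.95
position: [0.6256, -0.0392, 0.1174]
tcp_rot: [[1.0, 0.029, -0.001], [0.029, -1.0, 0.0], [-0.001, -0.0, -1.0]]
force: [0.5, 0.7, -0.5]
opening: 0.854
grasp_force: 0.0
```

Request:
apply_moves:
  plan: [0.09,0,-0.3,0,0,0,-0.5,0,0,0,-0.3,0,0,0,-0.1,0,0,0,0,0,0,0,0,0]

```text
time_s: 19.7
position: [0.6316, -0.0394, 0.058]
tcp_rot: [[1.0, 0.029, 0.001], [0.029, -1.0, -0.0], [0.001, 0.0, -1.0]]
force: [-0.4, -0.1, 0.3]
opening: 0.497
grasp_force: 0.0
```

Request:
apply_moves:
  plan: [0,0,0,0,0,0,0,0,0,0,0,0,0,0,0,0,0,0,0,0,0,0,0,0,0,0,0,0]
  grip: 1

```text
time_s: 20.58
position: [0.6311, -0.0403, 0.0574]
tcp_rot: [[1.0, 0.03, 0.0], [0.03, -1.0, -0.001], [0.0, 0.002, -1.0]]
force: [-0.6, -5.0, 0.6]
opening: 0.127
grasp_force: 30.0
```

Request:
apply_moves:
  plan: [-0.06,-0.02,0,0,-0.12,-0.003,0,0,-0.12,-0.003,0,0,-0.12,-0.003,0,0,-0.12,-0.003,0,0,-0.12,-0.003,0,0,-0.06,-0.003,0,0,0,0,0,0]

```text
time_s: 21.58
position: [0.5946, -0.0417, 0.0575]
tcp_rot: [[1.0, 0.03, 0.0], [0.03, -1.0, -0.001], [-0.0, 0.001, -1.0]]
force: [2.3, -4.5, -1.1]
opening: 0.126
grasp_force: 30.0
```

Request:
apply_moves:
  plan: [-0.06,0,0,0,-0.04,0,0,0,-0.02,0,0,0,0,0,0,0]

```text
time_s: 22.08
position: [0.5938, -0.0418, 0.0576]
tcp_rot: [[1.0, 0.028, 0.011], [0.028, -1.0, -0.001], [0.011, 0.002, -1.0]]
force: [11.1, -2.3, -9.0]
opening: 0.126
grasp_force: 30.0
```

Request:
apply_moves:
  plan: [0.04,0,0,0,0,0,0,0,0,0,0,0,0,0,0,0]
  grip: 0

```text
time_s: 22.58
position: [0.5902, -0.0407, 0.0572]
tcp_rot: [[1.0, 0.029, -0.001], [0.029, -1.0, 0.001], [-0.001, -0.001, -1.0]]
force: [1.1, 0.4, 0.1]
opening: 0.464
grasp_force: 0.0
```

Request:
apply_moves:
  plan: [0,0,0.3,0,0,0,0.7,0,0,0,1,0,0,0.6,1,0,-0.8,0.8,0.5,0,-1,0.8,0,0,-1,0.8,0,0,-1,0.8,0,0,-0.5,0.8,0,0,0,0,0,0]

```text
time_s: 23.82
position: [0.377, 0.1878, 0.2333]
tcp_rot: [[0.999, 0.034, 0.0], [0.034, -0.999, 0.001], [0.0, -0.001, -1.0]]
force: [1.1, -0.1, 0.2]
opening: 0.497
grasp_force: 0.0
```

```bash
python3 - <<'E'
from h import *
im,D=bot.capture('top'); P=cloud('top',D); np.save('P2.npy',P); save(im,'end.png',5,(295,145,415,250))
A=np.load('P.npy')
for lo,hi in((.0445,.053),(.06,.09)):
  for Q in(A,P):
    q=Q[(Q[...,0]>.545)&(Q[...,0]<.69)&(abs(Q[...,1]+.04)<.012)&(Q[...,2]>lo)&(Q[...,2]<hi)]; print(lo,len(q),q.min(0),q.max(0),q.mean(0))
print(bot.read_state()['position'],bot.read_state()['time_s'])
E
```

```text
0.0445 133 [ 0.59618842 -0.04670618  0.04453398] [ 0.66681491 -0.03153372  0.05216292] [ 0.63000951 -0.03859109  0.04838026]
0.0445 133 [ 0.55969099 -0.04746067  0.04452417] [ 0.63016113 -0.03262985  0.05255302] [ 0.59656838 -0.04012348  0.04833475]
0.06 29 [ 0.6251033  -0.04483753  0.06023937] [ 0.63511407 -0.03384894  0.0859893 ] [ 0.62984789 -0.03780147  0.07868319]
0.06 28 [ 0.58814525 -0.04501975  0.06174267] [ 0.5987928  -0.03428412  0.08659538] [ 0.59300892 -0.03937173  0.07936397]
[0.37890989 0.18687184 0.23330883] 23.875
```

View pics/end.png

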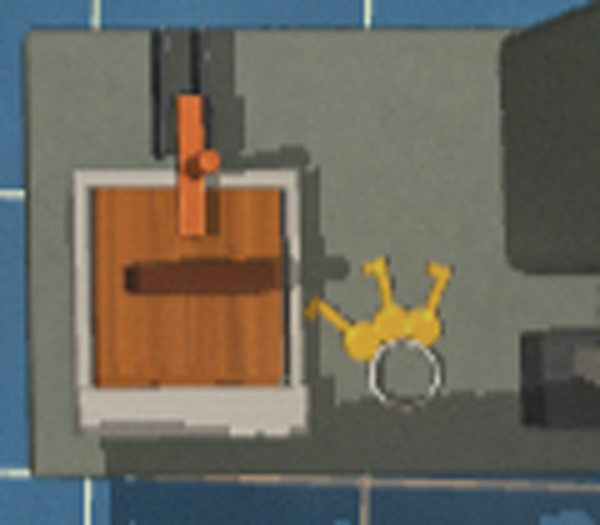

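Request:
apply_moves:
  plan: [0.6,-0.6,0,0,0.9,-0.8,0,0,0.9,-0.8,0,0,0.9,-0.8,0,0,0.9,-0.8,-0.3,0,0.56,-0.75,-0.6,0,0,0,-0.8,0,0,0,-0.6,0,0,0,0,0,0,0,0,0]
  grip: 1

```text
time_s: 25.12
position: [0.6188, -0.0427, 0.1185]
tcp_rot: [[1.0, 0.028, 0.002], [0.028, -1.0, -0.001], [0.002, 0.001, -1.0]]
force: [0.1, 0.4, 0.3]
opening: 0.006
grasp_force: 0.0
```

Request:
apply_moves:
  plan: [0,0.04,-0.4,0,0,0,-0.5,0,0,0,-0.3,0,0,0,0,0,-0.1,0,0,0,0,0,0,0]

```text
time_s: 25.88
position: [0.6127, -0.0396, 0.0583]
tcp_rot: [[1.0, 0.029, 0.001], [0.029, -1.0, -0.0], [0.001, 0.0, -1.0]]
force: [-0.1, 0.3, -0.6]
opening: 0.006
grasp_force: 0.0
```

Request:
apply_moves:
  plan: [-0.06,0,0,0,-0.06,0,0,0,0,0,0,0]

```text
time_s: 26.25
position: [0.6074, -0.0397, 0.0577]
tcp_rot: [[1.0, 0.029, 0.002], [0.029, -1.0, -0.0], [0.002, 0.0, -1.0]]
force: [1.8, 0.4, 0.1]
opening: 0.009
grasp_force: 0.7
```

Request:
apply_moves:
  plan: [-0.04,0,0,0,-0.04,0,0,0,0,0,0,0]

```text
time_s: 26.62
position: [0.6072, -0.0398, 0.0579]
tcp_rot: [[1.0, 0.028, 0.01], [0.028, -1.0, -0.001], [0.01, 0.001, -1.0]]
force: [8.1, 1.2, -3.5]
opening: 0.001
grasp_force: 3.9
```

Request:
apply_moves:
  plan: [-0.04,0,0,0,-0.04,0,0,0,0,0,0,0]

```text
time_s: 27.0
position: [0.6071, -0.04, 0.0582]
tcp_rot: [[0.999, 0.027, 0.019], [0.027, -1.0, -0.002], [0.019, 0.002, -1.0]]
force: [15.8, 2.8, -7.7]
opening: 0.011
grasp_force: 7.2
```

Request:
apply_moves:
  plan: [-0.04,0,0,0,-0.03,0,0,0,0,0,0,0]

```text
time_s: 27.38
position: [0.6071, -0.0401, 0.0585]
tcp_rot: [[0.999, 0.027, 0.026], [0.027, -1.0, -0.002], [0.026, 0.003, -1.0]]
force: [20.7, 5.0, -12.8]
opening: 0.004
grasp_force: 10.0
```

Hard stop confirmed: the bolt doesn't move at 20 N. I'll back off, clear the machine and check once more.

Request:
apply_moves:
  plan: [0.2,0,0,0,0.3,0,0,0,0.1,0,0.6,0,0,0,1,0,0,0.4,1,0,-0.6,0.8,0.6,0,-1,0.8,0,0,-1,0.8,0,0,-1,0.8,0,0,-1,0.8,0,0,-0.4,0.4,0,0,0,0,0,0]

```text
time_s: 28.88
position: [0.3768, 0.1971, 0.217]
tcp_rot: [[0.999, 0.033, -0.003], [0.033, -0.999, -0.001], [-0.003, 0.001, -1.0]]
force: [0.4, -1.3, -0.4]
opening: 0.01
grasp_force: 0.0
```

```bash
python3 - <<'E'
from h import *
im,D=bot.capture('top'); P=cloud('top',D); A=np.load('P.npy')
for lo,hi in((.0445,.053),(.06,.09)):
  for Q in(A,P):
    q=Q[(Q[...,0]>.545)&(Q[...,0]<.69)&(abs(Q[...,1]+.04)<.012)&(Q[...,2]>lo)&(Q[...,2]<hi)]; print(lo,len(q),q.min(0)[0],q.max(0)[0],q.mean(0))
q=P[(P[...,0]>.50)&(P[...,0]<.58)&(abs(P[...,1]+.075)<.01)];print('board top',np.median(q[:,2]),np.polyfit(q[:,0],q[:,2],1)[0])
s=bot.read_state();print(s['position'],s['force'],s['time_s'])
E
```

```text
0.0445 133 0.5961884236999754 0.6668149076676383 [ 0.63000951 -0.03859109  0.04838026]
0.0445 135 0.5599259717455813 0.6303736553483584 [ 0.59642733 -0.04015936  0.04849936]
0.06 29 0.6251033006280907 0.6351140702748268 [ 0.62984789 -0.03780147  0.07868319]
0.06 28 0.5880159034623592 0.5987307861706669 [ 0.59298445 -0.03911411  0.08038213]
board top 0.03872338497671987 -0.021440686758064927
[0.37881796 0.1966669  0.21723988] [ 0.04769619  0.55915448 -0.45925226] 28.925
```

```bash
python3 -c "
from rig import bot
print(bot.hand_in())"
```

```text
the job is handed in; nothing more can be done
None
```

The board is in the seat, its tongue felt home against the back of the groove, flat behind the curb. Push readings stayed under about 6 N while seating it, and about 15 N when I levered it to its tilt on the top of the groove's lip block. The bolt is over the free edge against a hard stop that held at 20 N, but its measured travel was about 36.5 mm, not the stated 40 mm, and I did not find out why. The robot is clear of everything, and the job was handed in at about 29 s.

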